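Free the ratchet and lower the bench magnifier

TASK

Bring the magnifier down over the watch movement: press the pad of the ratchet pawl all the way down so that the pawl comes free of the teeth, then push the arm down by the thumb bar at its tip, past the teeth, until it rests on its stop, and take the hand away. Push gently: do not force or lift the arm, keep off the glass, and leave the other things on the bench where they are.

Things in the scene. Friction and masses are not known exactly. Their poses are not given: they have to be found in the camera images.
- stand: Magnifier stand, screwed down. Dark base plate 150 x 100 x 16 mm (x -95 to +55), two grey cheek plates 38 mm apart over all (x -70 to +25; 172 mm high at x -65 to -35, else 134), the arm's hub and the pawl between them. Origin on the mat (its top at z = 2 mm) under the arm's hinge axis; z up; the arm points along +x, the pawl's pad lies on the -x side.
- mag_hinge (a point): Point on the arm's hinge axis (the stand's y direction), 120 mm above the stand's origin.
- mag_arm (a joint): Elevation of the magnifier arm, rad: 0 = level on its bottom stop (lowered), up to 1.05; starts at 0.72 to 0.90. Its round hub (86 mm) has square teeth 9 mm high: with the pawl in, the arm only has play between two teeth (about 0.70 to 0.94). With the pawl free it stays where it is left (stiff hinge); pushing the thumb bar takes 2 to 5 N along its arc, up to 15 N straight down.
- thumb_bar (a point): Centre of the thumb bar at the arm's tip: round steel cross bar, 12 mm diameter, 44 mm long along the stand's y; push it from above. It moves on an arc: from mag_hinge 215 mm x cos(elevation) along the stand's +x and 215 mm x sin(elevation) up. The black lens ring (86 mm outer diameter, 10 mm thick) is centred 150 mm from the hinge, just inboard of the bar.
- glass: The lens glass in the ring, 68 mm diameter, 6 mm thick; must not be touched. Origin at its centre, +x along the arm towards the tip, z normal to the glass (up when the arm is level).
- pawl (a joint): Rotation of the ratchet pawl, rad: 0 = nose in the teeth (start, up to 0.02), 0.33 = pressed fully down against its stop. The nose clears the teeth from about 0.15. The pawl is stiff from friction and stays where it is left; pressing its pad takes about 3 to 4 N.
- pawl_pad (a point): Centre of the top face of the pawl's ribbed steel pad, 30 x 28 mm, about 186 mm above the mat at the start, at 115 mm behind the arm hinge (the stand's -x) and 65 mm behind the pawl's own pivot. Pressed from above it goes down about 21 mm to its stop; nothing stands beneath or close behind it.
- holder: Steel movement holder with a brass watch movement, 60 x 36 x 32 mm, loose, standing under the lens; leave it. Origin at the centre of its underside.
- loupe: Black eye loupe standing on its narrow end, 42 mm diameter, 42 mm high, loose; leave it. Origin at the centre of its underside.
- pot: Small glass parts jar with metal lid, 38 mm diameter, 46 mm high, loose; leave it. Origin at the centre of its underside.
- driver: Small brass-handled screwdriver lying on the mat, 110 mm long along its x, 26 mm thick, loose; leave it. Origin under its middle.

How it is judged (in metres and radians):
On the way, in this order (a step that is already met when the one before it is completed fails the run):
1. the pawl is pressed down to its stop while the arm is still up (value of joint pawl above 0.27 rad and value of joint mag_arm above 0.6 rad), for 0.2 s.
2. the arm is pushed down onto its stop (value of joint mag_arm below 0.04 rad), for 0.2 s.
At the end, for the whole second after the job is handed in: The magnifier arm rests level on its stop (joint below 0.04 rad) and still (below 0.05 rad/s), and the holder, loupe, jar and screwdriver are within 15 mm of where they stood (value of joint mag_arm below 0.04 rad and velocity of joint mag_arm between -0.05 and 0.05 rad/s and distance of each of holder, loupe, pot, driver from where it was at the start of the episode below 0.015 m); the robot touches nothing.
It fails at once if the lens glass is touched (over 0.5 N) (contact force between any of the fingers, the arm and glass above 0.5 N).
It fails at once if the magnifier or its stand is forced (over 45 N) (contact force between any of the fingers, the arm and stand above 45 N).
It fails at once if the magnifier arm is lifted above its ratchet play (over 0.98 rad) (value of joint mag_arm above 0.98 rad).
It fails at once if a bystander (holder, loupe, jar or screwdriver) is moved or lifted by over 15 mm (distance of any of holder, loupe, pot, driver from where it was at the start of the episode above 0.015 m).
It also fails if it takes over 48 s, if anything falls off the work surface, if the arm or the gripper's body presses on something with over 40 N, if the wrist force passes 120 N, or if a joint passes its speed limit or range.

ROBOT

A 6-joint arm with a two-finger parallel gripper is mounted at the origin on the work surface. World frame = base frame: x ahead of the robot, y to its left, z up, the work surface at z = 0. Lengths are in m, angles in degrees, forces in N, time in s.
With the tool pointing down it reaches from about 0.4 to 0.825 m from the base axis. Payload 7 kg.
Tool frame: the origin (TCP) lies midway between the tips of the shut fingers; the grasp point (between the pads) lies 19 mm behind it; z points along the fingers, y is the direction in which the jaws open and shut (so a half turn about z gives the same grasp; the last joint's range is limited). The gripper opens to 88 mm and grips with 3 to 60 N. Pads are 19 mm wide; open, the fingers measure 130 mm over their backs; the gripper's body (78 mm by 193 mm) begins 47 mm behind the grasp point.
Start: joints at [89.387, 20.546, 0.682, 0, -70.136, -16.507], TCP at [0.199, 0.645, 0.227] pointing down, gripper open.
Joint ranges: [-176.03, 176.03], [-82.01, 121.73], [-58.28, 71.71], [-173.87, 95.51], [-174.79, -0.11], [-173.66, 173.66]. Speed limits (degrees/s): [136.94, 136.94, 172.46, 180, 180, 180].

INTERFACE

Orientations are given as [roll, pitch, yaw] about the fixed x, y, z axes, in that order (R = Rz(yaw) Ry(pitch) Rx(roll)).
In Python, from plant import ctrl gives the robot as it stands.
- The arm moves only by the tool jog_arm, never from a script. Its argument "deltas" is a list of rows, each a list of 2 entries, a list of its own where there are three numbers: the shift along the tool's x, y, z in m, then the turn about the tool's z in degrees. A call has 1 to 20 rows; each row is the pose to reach, as a shift and turn from the pose commanded when the call began, along the tool's axes at that moment; what a row does not reach only later rows make up. A row lasts 1/10 s, in which the tool goes at most 50 mm and 8.59 degrees, less where a joint would pass 70% of its speed; a pose out of reach is approached as far as the arm can. A call with a gripper value outside its range is refused whole. "jaw" is the closure, from -1 (fully open) to 1 (shut), set as the call begins (left out, the last holds). The fingers move at their own pace and stop on an object; the grip force is fixed at half the most. Time passes only in rows, so rows that repeat a pose let the fingers close. It gives the time, the measured TCP pose, the force and the opening at its end, in the units of the state.
- ctrl.get_obs(): the state, without advancing time (a new reading comes with each control period).
- ctrl.snapshot(name): name is "scene" or "top" or "wrist"; returns the picture (480x640x3 uint8, red, green, blue); there is no depth.
- ctrl.camera_params(name): a dict with "camera_matrix" (3x3 intrinsics, pixels), "position" and "rotation" of the camera in the world. Camera axes: x right, y down, z forward; pixel columns grow to the right and rows downward; lengths in m; the calibration is good to about 2 mm. A picture is of the moment at which its call begins: read the wrist's pose just before it. camera_params takes no time and is no camera call; for the wrist camera it gives the pose at the moment of the call.
- ctrl.close_job(): hands the job in, once; it reports no verdict.
Trained networks look in the newest picture that a camera, given by its name, has taken for a name from the list of things; names that differ only in an ending like _2 or _b are one class to them, and where a whole thing is asked for, a point or a joint stands for the part that bears it (a point fixed in the world has none). Each returns a list of dicts, best first, with "conf" (0 to 1); they miss things now and then, are a little off and sometimes report something else, mostly with a low value. They report only what shows in the picture. A call takes as long as a camera call.
- ctrl.boxes_of(query, camera): "bbox" ([left, top, width, height] as shares, 0 to 1, of the picture: columns of its width, rows of its height, round what is visible of it).
- ctrl.cut_out(query, camera): "mask" (480x640 bool, what is visible of it) and "bbox" ([left, top, width, height] as shares, 0 to 1, of the picture: columns of its width, rows of its height, round what is visible of it).
The state is a dict: "clock": time; "joint_pos": joint angles; "qvel": joint speeds; "tau": joint torques, N m; "tool_pos": TCP position; "orientation": TCP orientation; "force": force on the tool from outside, world axes, zero at the start; "moment": the same for the moment, N m; "opening": finger opening in m.
Only numpy, scipy, OpenCV 4.12 (cv2) and the standard library are available. Lean on these libraries where they do the work, as an engineer would, in place of code of your own. Each camera call takes 0.05 s, during which the arm holds its last target. There are 200 camera calls.

## Working session

There is one attempt and no reset: what is moved stays moved. The work goes in short steps, Python scripts to look and compute and a tool call to move; the robot and the scene stay as the last step left them, time stands still between calls to the robot, and variables do not carry over. Pictures are saved under pics/ and viewed, about 8 in all and at most 12, crops included, and the job is handed in when it is done.

Besides the shell and the picture viewer there is one more tool, called after "Request:" as a command line: name --argument value ..., lists and objects as JSON in quotes. jog_arm: Moves the arm, as the interface text tells. Its arguments: {"type":"object","properties":{"deltas":{"type":"array","items":{"type":"array"}},"jaw":{"type":"number"}},"required":["deltas"]}

```bash
mkdir -p pics; python3 - <<'E'
from plant import ctrl
import cv2,numpy as np
o=ctrl.get_obs();print({k:np.round(v,3) for k,v in o.items() if k in('clock','tool_pos','orientation','force','opening')})
for c in("scene","top"):
    im=ctrl.snapshot(c);cv2.imwrite(f"pics/{c}0.png",im[:,:,::-1])
    p=ctrl.camera_params(c);print(c,p)
    for q in("pawl_pad","thumb_bar","glass","mag_arm","pawl","stand"):
        r=ctrl.boxes_of(q,c)
        for d in r[:2]:
            b=d["bbox"];print(q,round(d["conf"],2),np.round([b[0]*640,b[1]*480,(b[0]+b[2])*640,(b[1]+b[3])*480],1))
E
```

```text
{'clock': np.float64(0.0), 'tool_pos': array([0.199, 0.645, 0.226]), 'orientation': array([ 1.79905e+02, -9.00000e-03, -1.71270e+01]), 'force': array([-0.672,  0.725, -1.009]), 'opening': np.float64(0.088)}
scene {'camera_matrix': array([[573.48336755,   0.        , 326.46121423],
       [  0.        , 573.48336755, 246.62543097],
       [  0.        ,   0.        ,   1.        ]]), 'position': array([1.09077186, 0.36156035, 0.79028998]), 'rotation': array([-135.59503014,    0.72710264,  125.59641987])}
pawl_pad 0.64 [257.5 156.6 315.5 205.7]
pawl_pad 0.59 [355.5 291.7 390.4 332.4]
thumb_bar 0.66 [295.6 193.4 400.8 247.4]
mag_arm 0.55 [297.6 192.5 398.8 248.1]
pawl 0.83 [257.7 154.2 316.4 205.5]
pawl 0.59 [260.3 153.8 399.2 301.8]
stand 0.81 [260.7 155.1 399.  299.2]
stand 0.32 [254.4 271.6 273.4 304.3]
top {'camera_matrix': array([[614.88244832,   0.        , 321.76757589],
       [  0.        , 614.88244832, 259.55022268],
       [  0.        ,   0.        ,   1.        ]]), 'position': array([ 0.44747346, -0.00988913,  0.92212924]), 'rotation': array([-169.54542445,   -0.98903826,  -91.08980456])}
pawl_pad 0.63 [358.5 299.8 469.6 336. ]
thumb_bar 0.97 [220.7 238.9 391.2 316.2]
glass 0.61 [254.7 248.1 300.2 304.7]
mag_arm 0.91 [222.  238.6 392.  320.5]
pawl 0.78 [361.5 296.9 472.9 335.5]
pawl 0.6 [220.8 239.7 472.5 359.8]
stand 0.68 [221.1 238.7 472.1 360.9]
```

View pics/scene0.png

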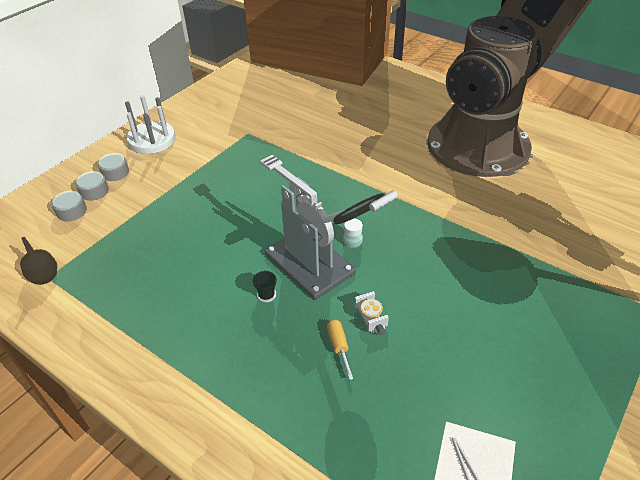

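View pics/top0.png

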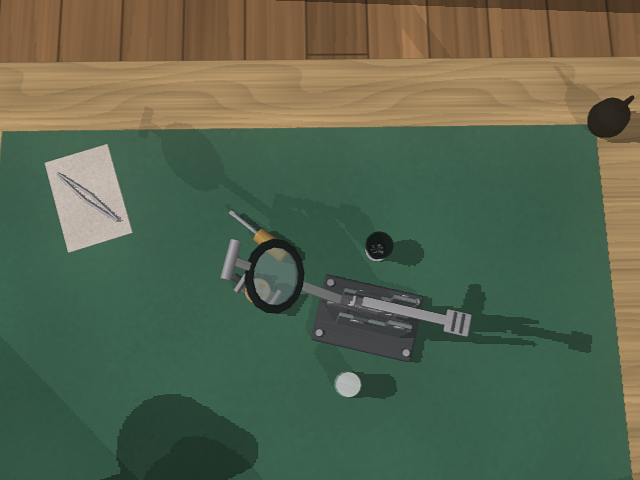

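The scene view shows the stand at about (310,240) with the pad at (271,162) and the thumb bar at (384,201). In the top view the pad is at (457,323), the bar centre at (231,260), and the base corners at (327,275), (424,295), (411,361) and (313,339). I'll fit the stand pose and arm elevation to these.

```bash
cat > h.py <<'E'
from plant import ctrl
import numpy as np,cv2
from scipy.spatial.transform import Rotation as R
from scipy.optimize import least_squares
def proj(c,P):
    p=ctrl.camera_params(c);r=np.array(p["rotation"])
    M=R.from_euler('xyz',r,degrees=True) if r.ndim==1 else R.from_matrix(r)
    q=M.inv().apply(np.atleast_2d(P)-p["position"])@p["camera_matrix"].T
    return q[:,:2]/q[:,2:]
def world(s,P):
    return R.from_euler('z',s[2]).apply(np.atleast_2d(P))+[s[0],s[1],.002]
def bar(e,y=0): return [.215*np.cos(e),y,.12+.215*np.sin(e)]
E
python3 - <<'E'
from h import *
# base corners in stand frame: top image
def pts(e):
    return {"top":[[.055,-.05,.016],[.055,.05,.016],[-.095,.05,.016],[-.095,-.05,.016],[-.115,0,.186],bar(e)],
            "scene":[[.055,.05,.016],[.055,-.05,.016],[-.095,.05,.016],[-.115,0,.186],bar(e)]}
px={"top":[[327,275],[313,339],[411,361],[424,295],[457,323],[231,260]],
    "scene":None}
def topres(s,cs=("top",)):
    return np.concatenate([(proj(c,world(s,pts(s[3])[c]))-px[c]).ravel() for c in cs])
best=None
for flip in (0,1):
  px["top"][:4]=[[327,275],[313,339],[411,361],[424,295]] if not flip else [[313,339],[327,275],[424,295],[411,361]]
  for y0 in np.arange(-3,3,1):
    f=least_squares(topres,[.4,-.05,y0,.8],loss='soft_l1')
    if best is None or f.cost<best[0]: best=(f.cost,f.x,flip,f.fun)
c,s,flip,fun=best
print(c,s,np.degrees(s[2]),flip);print(topres.__name__, np.round(fun.reshape(-1,2),1))
for n in ([.055,.05,.016],[.055,-.05,.016],[-.095,.05,.016],[-.095,-.05,.016],[-.115,0,.186],bar(s[3]),bar(s[3],.022),bar(s[3],-.022)):
    print(np.round(n,3),proj("scene",world(s,n)).round(1))
E
```

```text
5.026992772985519 [ 0.53139484 -0.07570929  1.32938117  0.7712909 ] 76.16793016066222 0
topres [[-1.2 -1.7]
 [-2.2  0.2]
 [ 0.3  1.2]
 [ 0.4  0.6]
 [ 1.6 -0.8]
 [-0.   0. ]]
[0.055 0.05  0.016] [[356.  268.5]]
[ 0.055 -0.05   0.016] [[313.6 296.7]]
[-0.095  0.05   0.016] [[304.  225.8]]
[-0.095 -0.05   0.016] [[262.6 250. ]]
[-0.115  0.     0.186] [[270.1 161.4]]
[0.154 0.    0.27 ] [[382.7 202. ]]
[0.154 0.022 0.27 ] [[394.1 195.1]]
[ 0.154 -0.022  0.27 ] [[371.  209.1]]
```

```bash
cat >> h.py <<'E'
def totool(goals, quiet=False):
    o=ctrl.get_obs();T=R.from_euler('xyz',o["orientation"],degrees=True)
    return np.round(T.inv().apply(np.atleast_2d(goals)-o["tool_pos"]),4)
E
python3 - <<'E'
from h import *
P=lambda e:{"top":[[.055,-.05,.016],[.055,.05,.016],[-.095,.05,.016],[-.095,-.05,.016],[-.115,0,.186],bar(e),bar(e,.022)],
 "scene":[[.055,.05,.016],[.055,-.05,.016],[-.095,-.05,.016],[-.115,0,.186],bar(e)]}
px={"top":[[327,275],[313,339],[411,361],[424,295],[457,323],[231,260],[229,279]],"scene":[[355,268],[317,297],[265,253],[271,162],[384.5,201.5]]}
f=least_squares(lambda s:np.concatenate([(proj(c,world(s,P(s[3])[c]))-px[c]).ravel() for c in px]),[.53,-.076,1.33,.77],loss='soft_l1')
s=f.x;print(s,np.degrees(s[2]));print(f.fun.reshape(-1,2).round(1));np.save("s.npy",s)
w=np.array([[.2,.645,.36],*world(s,[[-.115,0,.3],[-.115,0,.186],bar(s[3]),bar(0)])])
print(w.round(3)); print(totool(w))
E
```

```text
[ 0.53144297 -0.0750899   1.3298188   0.777439  ] 76.1930049713528
[[-1.6 -1.7]
 [-2.7  0.2]
 [-0.1  1.2]
 [-0.   0.5]
 [ 1.1 -0.9]
 [ 0.1  0.1]
 [-3.   0.9]
 [ 1.2  0.7]
 [-3.1 -0.2]
 [-2.2 -2.8]
 [-0.6 -0.4]
 [-1.8 -0.2]]
[[ 0.2    0.645  0.36 ]
 [ 0.504 -0.187  0.302]
 [ 0.504 -0.187  0.188]
 [ 0.568  0.074  0.273]
 [ 0.583  0.134  0.122]]
[[ 1.200e-03 -3.000e-04 -1.334e-01]
 [ 5.366e-01  7.051e-01 -7.550e-02]
 [ 5.366e-01  7.051e-01  3.850e-02]
 [ 5.211e-01  4.373e-01 -4.630e-02]
 [ 5.175e-01  3.757e-01  1.045e-01]]
```

Request:
jog_arm --deltas '[[[0,0,-0.03],8],[[0,0,-0.06],16],[[0,0,-0.09],24],[[0,0,-0.12],32],[[0,0,-0.14],40],[[0,0,-0.14],48],[[0,0,-0.14],56],[[0,0,-0.14],64],[[0,0,-0.14],72],[[0,0,-0.14],80],[[0,0,-0.14],86.7],[[0,0,-0.14],86.7]]' --jaw 1

```text
clock: 1.9
tool_pos: [0.1987, 0.645, 0.3665]
orientation: [180.0, -0.0, -103.9]
force: [-0.0, 0.2, 0.4]
opening: 0.0013
```

Request:
jog_arm --deltas '[[[0.016,-0.036,0],0],[[0.032,-0.072,0],0],[[0.048,-0.108,0],0],[[0.064,-0.145,0],0],[[0.08,-0.181,0],0],[[0.097,-0.217,0],0],[[0.113,-0.253,0],0],[[0.129,-0.29,0],0],[[0.161,-0.317,0],0],[[0.193,-0.344,0],0],[[0.225,-0.371,0],0],[[0.257,-0.399,0],0],[[0.289,-0.426,0],0],[[0.321,-0.453,0],0],[[0.353,-0.48,0],0],[[0.385,-0.508,0],0],[[0.42,-0.507,0],0],[[0.46,-0.505,0],0],[[0.5,-0.504,0],0],[[0.5,-0.504,0],0]]'

```text
clock: 3.9
tool_pos: [0.5675, 0.0355, 0.3677]
orientation: [-179.9, 0.0, -103.8]
force: [0.1, 0.4, 0.1]
opening: 0.0004
```

Request:
jog_arm --deltas '[[[0.04,0.001,0],0],[[0.08,0.003,0],0],[[0.12,0.004,0],0],[[0.16,0.005,0],0],[[0.2,0.007,0],0],[[0.235,0.008,0],0],[[0.235,0.008,0.04],0],[[0.235,0.008,0.08],0],[[0.235,0.008,0.12],0],[[0.235,0.008,0.14],0],[[0.235,0.008,0.14],0],[[0.235,0.008,0.14],0]]'

```text
clock: 5.1
tool_pos: [0.5054, -0.1872, 0.2274]
orientation: [-180.0, -0.0, -103.7]
force: [-0.2, 0.4, 0.5]
opening: 0.0
```

```bash
python3 - <<'E'
from h import *
s=np.load("s.npy");o=ctrl.get_obs();print(o["clock"],o["tool_pos"],o["orientation"],o["force"])
print(totool(world(s,[-.115,0,.186])))
a=ctrl.snapshot("scene");b=ctrl.snapshot("top")
A=cv2.resize(a[100:260,200:420],None,fx=2.7,fy=2.7)
B=cv2.resize(b[220:380,300:520],None,fx=2.7,fy=2.7)
cv2.imwrite("pics/p1.png",cv2.resize(np.vstack([A,B]),(430,600))[:,:,::-1])
E
```

```text
5.1 [ 0.50536872 -0.18720808  0.22740829] [-1.79971436e+02 -3.05810368e-02 -1.03687069e+02] [-0.21678399  0.39358363  0.53673719]
[[-0.0001  0.0015  0.0394]]
```

View pics/p1.png

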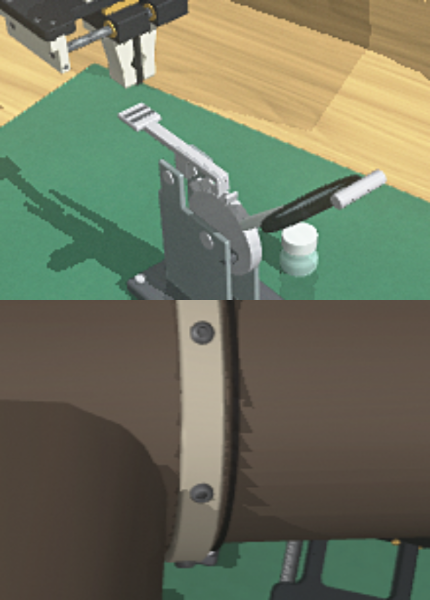

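The scene crop shows the shut fingers directly above the pad, about 40 mm up. Next I press down.

Request:
jog_arm --deltas '[[[0,0,0.015],0],[[0,0,0.03],0],[[0,0,0.035],0],[[0,0,0.039],0],[[0,0,0.043],0],[[0,0,0.046],0],[[0,0,0.049],0],[[0,0,0.052],0],[[0,0,0.054],0],[[0,0,0.056],0],[[0,0,0.058],0],[[0,0,0.058],0],[[0,0,0.058],0]]'

```text
clock: 6.5
tool_pos: [0.5051, -0.1877, 0.1692]
orientation: [-179.9, -0.0, -103.8]
force: [-1.0, -5.6, 7.0]
opening: 0.0004
```

Request:
jog_arm --deltas '[[[0,0,0.001],0],[[0,0,0.001],0],[[0,0,0.002],0],[[0,0,0.002],0]]'

```text
clock: 6.9
tool_pos: [0.5054, -0.1879, 0.1685]
orientation: [-179.9, -0.1, -103.8]
force: [-4.9, -4.1, 16.0]
opening: 0.0002
```

```bash
python3 - <<'E'
from h import *
o=ctrl.get_obs();print(o["clock"],o["tool_pos"],o["force"])
a=ctrl.snapshot("scene")
cv2.imwrite("pics/p2.png",cv2.resize(a[90:270,220:420],None,fx=3.2,fy=3.2,interpolation=2)[:,:,::-1])
E
```

```text
6.9 [ 0.50538783 -0.18790124  0.16851384] [-4.9153246  -4.08298365 15.97333935]
```

View pics/p2.png

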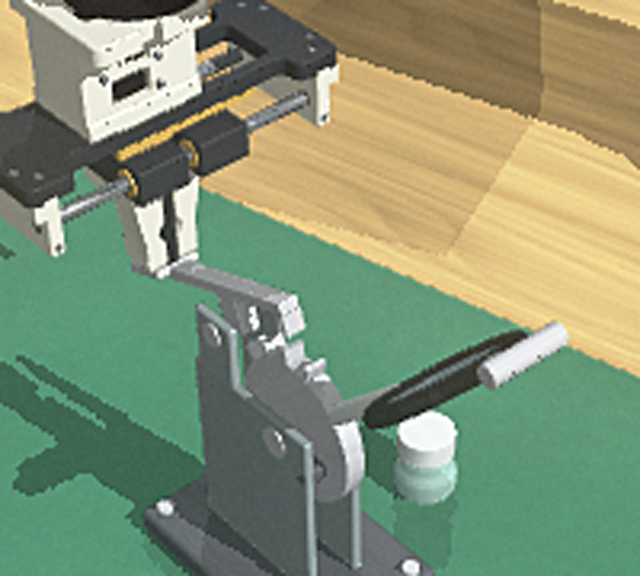

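The pawl nose is well clear of the teeth and the force rose steeply over the last 2 mm, so the pawl is on its stop with the arm still up. I'll hold briefly, then retract straight up and move over the bar.

Request:
jog_arm --deltas '[[[0,0,0.001],0],[[0,0,0.001],0],[[0,0,0.001],0],[[0,0,0.001],0],[[0,0,-0.003],0],[[0,0,-0.01],0],[[0,0,-0.04],0],[[0,0,-0.08],0],[[0,0,-0.12],0],[[0,0,-0.16],0],[[0,0,-0.19],0],[[-0.04,0,-0.19],0],[[-0.08,0,-0.19],0],[[-0.12,0,-0.19],0],[[-0.16,0,-0.19],0],[[-0.2,0,-0.19],0],[[-0.24,0,-0.19],0],[[-0.272,0,-0.19],0],[[-0.272,0,-0.19],0],[[-0.272,0,-0.19],0]]'

```text
clock: 8.95
tool_pos: [0.5695, 0.0783, 0.3556]
orientation: [179.9, -0.0, -103.7]
force: [0.3, -0.0, -1.3]
opening: 0.0001
```

```bash
python3 - <<'E'
from h import *
s=np.load("s.npy");o=ctrl.get_obs();print(o["clock"],o["tool_pos"],o["force"])
for e in (s[3],.7,.6,.5,.4,.3,.2,.1,0,-.02):
    g=np.array(bar(e))+[.004,0,.006];print(round(e,2),totool(world(s,g)))
a=ctrl.snapshot("scene")
cv2.imwrite("pics/p3.png",cv2.resize(a[70:270,240:460],None,fx=2.9,fy=2.9,interpolation=2)[:,:,::-1])
for n in (bar(s[3],.022),bar(s[3],-.022)): print(proj("scene",world(s,n)))
print("tcp",proj("scene",o["tool_pos"]))
E
```

```text
8.95 [0.56947134 0.07825647 0.35560005] [ 0.31417443 -0.02477772 -1.2834534 ]
0.78 [[0.0007 0.0002 0.0768]]
0.7 [[-0.0105  0.0002  0.0891]]
0.6 [[-2.350e-02  1.000e-04  1.062e-01]]
0.5 [[-0.0347  0.      0.1245]]
0.4 [[-0.0441 -0.      0.1439]]
0.3 [[-5.15e-02 -1.00e-04  1.64e-01]]
0.2 [[-5.680e-02 -1.000e-04  1.849e-01]]
0.1 [[-6.000e-02 -1.000e-04  2.061e-01]]
0 [[-6.110e-02 -2.000e-04  2.276e-01]]
-0.02 [[-6.100e-02 -2.000e-04  2.319e-01]]
[[394.02429483 194.36715088]]
[[370.98931412 208.41367261]]
tcp [[388.8898418  153.55451265]]
```

View pics/p3.png

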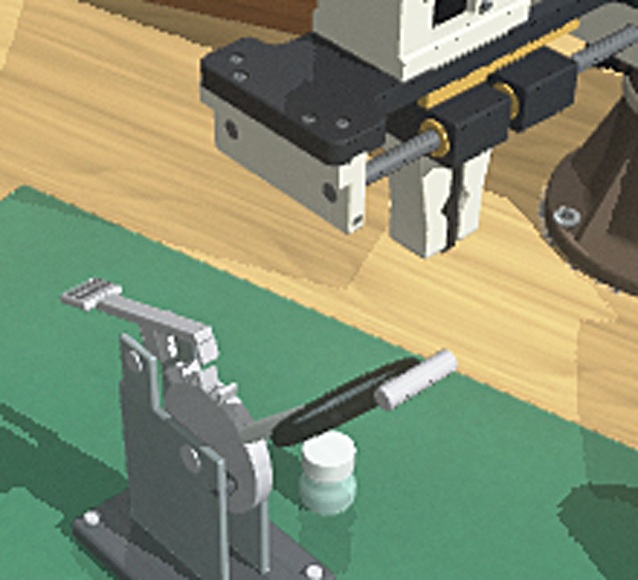

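The pawl has stayed down (nose clear), and the fingers are above the bar. Now I push along the arc, starting gently.

Request:
jog_arm --deltas '[[[0.001,0,0.03],0],[[0.001,0,0.06],0],[[0.001,0,0.07],0],[[0,0,0.075],0],[[-0.004,0,0.08],0],[[-0.008,0,0.085],0],[[-0.011,0,0.089],0],[[-0.015,0,0.094],0]]'

```text
clock: 9.8
tool_pos: [0.5744, 0.0925, 0.2639]
orientation: [-179.8, 0.1, -103.8]
force: [-1.1, 2.0, 5.9]
opening: 0.0004
```

Request:
jog_arm --deltas '[[[-0.005,0,0.006],0],[[-0.009,0,0.012],0],[[-0.013,0,0.018],0],[[-0.016,0,0.024],0],[[-0.02,0,0.03],0],[[-0.023,0,0.037],0],[[-0.026,0,0.043],0],[[-0.029,0,0.05],0],[[-0.032,0,0.057],0],[[-0.034,0,0.063],0],[[-0.037,0,0.07],0],[[-0.039,0,0.077],0],[[-0.04,0,0.084],0],[[-0.042,0,0.091],0],[[-0.043,0,0.098],0],[[-0.044,0,0.105],0],[[-0.045,0,0.112],0],[[-0.046,0,0.118],0],[[-0.046,0,0.123],0],[[-0.046,0,0.126],0]]'

```text
clock: 11.8
tool_pos: [0.584, 0.136, 0.1358]
orientation: [180.0, -0.0, -103.8]
force: [0.6, 2.5, 3.9]
opening: 0.0004
```

Request:
jog_arm --deltas '[[[0,0,0.002],0],[[0,0,0.004],0],[[0,0,0.005],0],[[0,0,0.006],0],[[0,0,0.007],0],[[0,0,0.007],0],[[0,0,0.007],0]]'

```text
clock: 12.5
tool_pos: [0.5841, 0.136, 0.1294]
orientation: [180.0, -0.0, -103.8]
force: [1.0, 1.1, 2.0]
opening: 0.0004
```

Request:
jog_arm --deltas '[[[0,0,0.001],0],[[0,0,0.001],0],[[0,0,0.002],0],[[0,0,0.002],0],[[0,0,0.003],0],[[0,0,0.003],0]]'

```text
clock: 13.1
tool_pos: [0.5844, 0.1361, 0.1278]
orientation: [-180.0, -0.0, -103.8]
force: [-3.2, 1.4, 11.4]
opening: 0.0005
```

The force rises at the expected height (0.128), so the arm is on its stop. I'll press slightly, hold, then withdraw.

Request:
jog_arm --deltas '[[[0,0,0.001],0],[[0,0,0.001],0],[[0,0,0.001],0],[[0,0,0.001],0]]'

```text
clock: 13.5
tool_pos: [0.5845, 0.1361, 0.1276]
orientation: [-179.9, 0.0, -103.8]
force: [-8.0, 0.0, 17.8]
opening: 0.0005
```

Request:
jog_arm --deltas '[[[0,0,-0.003],0],[[0,0,-0.01],0],[[0,0,-0.04],0],[[0,0,-0.08],0],[[0,0,-0.12],0],[[-0.03,0,-0.15],0],[[-0.07,0,-0.15],0],[[-0.11,0,-0.15],0],[[-0.15,0,-0.15],0],[[-0.19,0,-0.15],0],[[-0.23,0,-0.15],0],[[-0.23,0,-0.15],0],[[-0.23,0,-0.15],0]]'

```text
clock: 14.8
tool_pos: [0.6389, 0.3601, 0.274]
orientation: [179.9, -0.1, -103.8]
force: [-0.9, -1.2, -0.2]
opening: 0.0003
```

```bash
python3 - <<'E'
from h import *
s=np.load("s.npy");o=ctrl.get_obs();print(o["clock"],o["tool_pos"],o["force"])
for c in("scene","top"):
    a=ctrl.snapshot(c);print(c,[(e,proj(c,world(s,[bar(e,-.022),bar(e,.022)])).round(1).tolist()) for e in (0,.04,.1)])
    o0=cv2.imread(f"pics/{c}0.png")
    if c=="scene":A=a[140:400,220:460]
    else:B=a[200:420,180:500]
cv2.imwrite("pics/p4.png",np.hstack([cv2.resize(A,(400,433)),cv2.resize(B,(400,275)).copy() if 0 else cv2.copyMakeBorder(cv2.resize(B,(400,275)),0,158,0,0,0)])[:,:,::-1])
E
```

```text
14.8 [0.63891659 0.36013064 0.27395465] [-0.94010356 -1.15647265 -0.17162002]
scene [(0, [[395.5, 305.5], [416.0, 290.5]]), (0.04, [[395.9, 301.8], [416.5, 286.7]]), (0.1, [[396.1, 295.8], [416.9, 280.7]])]
top [(0, [[204.4, 254.5], [195.8, 286.7]]), (0.04, [[203.4, 253.3], [194.7, 285.8]]), (0.1, [[202.3, 251.5], [193.5, 284.5]])]
```

View pics/p4.png

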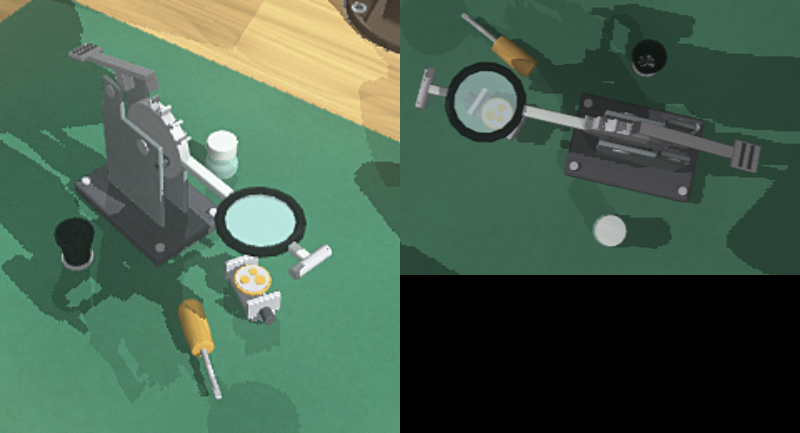

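```bash
python3 -c "
from plant import ctrl
print(ctrl.close_job())"
```

```text
the job is handed in; nothing more can be done
None
```

I pressed the pawl down to its stop with the arm still up, then pushed the arm down by the thumb bar until it met its stop. After that I withdrew the hand, clear of everything, and handed the job in at about 15 s of the 48 s; no verdict was reported.

- **Pawl:** the force rose to 16 N over the last 2 mm. Pictures showed the nose clear of the teeth, and it stayed clear after I lifted off.
- **Arm:** the force rose to about 18 N at a tip height of 0.128 m, the height expected with the arm level. The last picture, with the hand away, puts the bar at about 0 to 0.02 rad, under the 0.04 limit. That figure is only good to my pixel reading.
- **Bystanders:** the holder, loupe, jar and screwdriver look unmoved in both final views. I judged this by eye and did not measure it.
- **Limits:** the highest reading I saw was about 20 N, and the fingers worked only on the pad and the bar. No check failed.

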